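# Pack out the bonding jig and hold the squeeze

## Robot

A 6-joint arm with a two-finger parallel gripper is mounted at the origin on the work surface. World frame = base frame: x ahead of the robot, y to its left, z up, the work surface at z = 0. Lengths are in mm, angles in rad, forces in N, time in s.
With the tool pointing down it reaches from about 350 to 775 mm from the base axis. Payload 7.3 kg.
Tool frame: the origin (TCP) lies at the very end of the fingers, on their centre line; the grasp point (between the pads) lies 19 mm behind it; y points along the fingers, x is the direction in which the jaws open and shut, and the axes are right-handed (so a half turn about y gives the same grasp; the last joint's range is limited). The gripper opens to 92 mm and grips with 3 to 60 N. Pads are 19 mm wide; open, the fingers measure 130 mm over their backs; the gripper's body (75 mm by 190 mm) begins 47 mm behind the grasp point.
Start: joints at [-1.364, 0.342, 1.524, -0, 1.275, -0.146], TCP at [181.425, -492.676, 226.741] pointing down, gripper open.
Joint ranges: [-2.53, 2.53], [-0.77, 2.02], [0.04, 2.7], [-1, 4.14], [0.28, 2.66], [-3.11, 3.11]. Speed limits (rad/s): [2.57, 2.57, 3.14, 3.14, 3.14, 3.14].

## Interface

Orientations are given as [roll, pitch, yaw] about the fixed x, y, z axes, in that order (R = Rz(yaw) Ry(pitch) Rx(roll)).
In Python, from rig import manip, viewer, workorder gives the robot as it stands.
- The arm moves only by the shell command python3 -m crank 'ROWS' [OPENING] [FORCE]. ROWS is a JSON object of lists of equal length, an entry for each row: "offset": the shift along the world's x, y, z normalised to -1 to 1, where 1 is 0.4 m, a list of three; "twist": the turn about the world's z normalised to -1 to 1, where 1 is pi rad. A call has exactly 8 rows; each row shifts and turns the commanded pose from where the row before left it; what a row does not reach is not made up. A row lasts 1/10 s, in which the tool goes at most 50 mm and 8.59 degrees, less where a joint would pass 70% of its speed; a pose out of reach is approached as far as the arm can. A call with a number of a shift or a turn outside -1 to 1 is refused whole. A call with a gripper value outside its range is refused whole. OPENING is the closure, from 0 (fully open) to 1 (shut), set as the call begins (- or left out, the last holds). The fingers move at their own pace and stop on an object; FORCE is the grip in N (left out, the last holds). Time passes only in rows, so rows that do not move let the fingers close, or fill a call up. It gives the time, the measured TCP pose, the force and the opening at its end, in the units of the state.
- manip.observe(): the state, without advancing time (a new reading comes with each control period).
- viewer.snapshot(name): name is "scene" or "top" or "wrist"; returns the picture (420x560x3 uint8, red, green, blue); there is no depth.
- viewer.camera_params(name): a dict with "fx", "fy", "cx", "cy" (pixels), "rvec" (rotation vector, rad) and "tvec" (3), from world to camera coordinates, as OpenCV has them; the wrist camera has in their place "mount" (4x4, takes a point from camera to tool coordinates, whose origin is the TCP and whose axes are the tool frame's). Camera axes: x right, y down, z forward; pixel columns grow to the right and rows downward; lengths in mm; the calibration is good to about 2 mm. A picture is of the moment at which its call begins: read the wrist's pose just before it. camera_params takes no time and is no camera call.
- workorder.job_done(): hands the job in, once; it reports no verdict.
The state is a dict: "t": time; "qpos": joint angles; "joint_vel": joint speeds; "effort": joint torques, N m; "position": TCP position; "tcp_rot": TCP orientation; "contact_force": force on the tool from outside, world axes, zero at the start; "moment": the same for the moment, N m; "opening": finger opening in mm.
Only numpy, scipy, OpenCV 4.12 (cv2) and the standard library are available. Lean on these libraries where they do the work, as an engineer would, in place of code of your own. Each camera call takes 0.05 s, during which the arm holds its last target. There are 200 camera calls.

## Task

The spring press of the bonding jig cannot reach the acrylic block that is being glued to the end stop. Set yellow spacers one after another astride the rail, fully down, between the block and the orange pad until the gap has no room for another, then push the red press by its black post towards the block until the stack is squeezed firmly and the pad's spring is pushed in by about a centimetre. Finish while holding the press like that, touching no spacer; leave unused spacers standing upright on the bench and do not disturb the glue can, the tape roll or the tray.

Things in the scene. Friction and masses are not known exactly. Their poses are not given: they have to be found in the camera images.
- jig: Bonding jig fixed to the bench: blue base plate 110 x 370 x 12 mm with an upright aluminium rail along its y axis, 20 mm wide (x -10 to 10 mm) with top edges rounded at 5 mm, top at z = 45 mm. Origin under the centre of the base plate, on the bench; z up. The end stop is at the rail's -y end, the press at the +y end
- block: Clear acrylic block (50 mm wide in x, 22 mm long in y, z 25 to 57 mm) on a dark steel end stop (z to 59 mm), both fixed on the rail; where along the rail varies. Axes as the jig's. Origin on the rail's centreline at bench height, right under the block's +y face, which is the face the spacers bear on
- press: Red press carriage on the rail, 56 x 50 mm, top 57 mm over the bench, with an upright black post to grip or push: 24 (x) x 20 (y) x 40 mm tall. Origin mid-post, 77 mm over the bench; axes as the jig's. Starts fully back, at y = 135 mm in the jig frame; slides 38 mm along -y (to the block) to a hard stop; a light spring (1.2 to 2.7 N) takes it back when let go
- pad: Orange pad 48 mm wide (x), 12 mm thick, 25 to 57 mm over the bench, on sprung rods ahead of the press. Origin at the centre of its -y face, which faces the block, 41 mm up; 74.5 mm before the post's middle when relaxed; 0.7 N per mm when pushed back, up to 42 mm. Gap to the block at the start 60 to 96 mm: two or three spacers; with one too few the springs hardly give, one too many will not go in
- spacer1: Yellow saddle spacer, about 60 g, upside-down U standing on its feet: 48 mm wide (x), 24 mm thick (y), 34 mm tall; slot along y, 24 mm wide and 22 mm high, open below, to go over the rail; grip tab on top 24 mm (x) by 18 mm (y), 34 to 70 mm above the feet. Origin between the feet at their underside, z up; 23 mm above the bench when fully down on the rail. Same either way round
- spacer2: As spacer1
- spacer3: As spacer1
- spacer4: As spacer1
- glue_can: Bystander: glue can, 66 mm across, 100 mm tall; origin at the centre of its underside
- tape_roll: Bystander: blue roll of tape lying flat, 100 mm across, 25 mm tall; origin at the centre of its underside
- tube_tray: Bystander: open cardboard tray 120 x 160 x 35 mm with white tubes in it; origin at the centre of its underside
Not all that is in view belongs to the job. Leave any blue or turquoise look-alike of the spacer2 alone.

How it is judged (in metres and radians):
On the way, in this order (a step that is already met when the one before it is completed fails the run):
1. a first spacer sits fully down astride the rail, let go ((((z of spacer1 in the frame of jig between 0.019 and 0.028 m and x of spacer1 in the frame of jig between -0.006 and 0.006 m and angle between spacer1's own z axis and vertical below 0.15 rad) and contact force between the fingers and spacer1 below 0.2 N) or ((z of spacer2 in the frame of jig between 0.019 and 0.028 m and x of spacer2 in the frame of jig between -0.006 and 0.006 m and angle between spacer2's own z axis and vertical below 0.15 rad) and contact force between the fingers and spacer2 below 0.2 N) or ((z of spacer3 in the frame of jig between 0.019 and 0.028 m and x of spacer3 in the frame of jig between -0.006 and 0.006 m and angle between spacer3's own z axis and vertical below 0.15 rad) and contact force between the fingers and spacer3 below 0.2 N) or ((z of spacer4 in the frame of jig between 0.019 and 0.028 m and x of spacer4 in the frame of jig between -0.006 and 0.006 m and angle between spacer4's own z axis and vertical below 0.15 rad) and contact force between the fingers and spacer4 below 0.2 N))), for 0.2 s.
2. the stack of spacers is squeezed between pad and block (((contact force between pad and spacer1 above 5 N and (z of spacer1 in the frame of jig between 0.019 and 0.028 m and x of spacer1 in the frame of jig between -0.006 and 0.006 m and angle between spacer1's own z axis and vertical below 0.15 rad)) or (contact force between pad and spacer2 above 5 N and (z of spacer2 in the frame of jig between 0.019 and 0.028 m and x of spacer2 in the frame of jig between -0.006 and 0.006 m and angle between spacer2's own z axis and vertical below 0.15 rad)) or (contact force between pad and spacer3 above 5 N and (z of spacer3 in the frame of jig between 0.019 and 0.028 m and x of spacer3 in the frame of jig between -0.006 and 0.006 m and angle between spacer3's own z axis and vertical below 0.15 rad)) or (contact force between pad and spacer4 above 5 N and (z of spacer4 in the frame of jig between 0.019 and 0.028 m and x of spacer4 in the frame of jig between -0.006 and 0.006 m and angle between spacer4's own z axis and vertical below 0.15 rad))) and ((contact force between block and spacer1 above 2.5 N and (z of spacer1 in the frame of jig between 0.019 and 0.028 m and x of spacer1 in the frame of jig between -0.006 and 0.006 m and angle between spacer1's own z axis and vertical below 0.15 rad)) or (contact force between block and spacer2 above 2.5 N and (z of spacer2 in the frame of jig between 0.019 and 0.028 m and x of spacer2 in the frame of jig between -0.006 and 0.006 m and angle between spacer2's own z axis and vertical below 0.15 rad)) or (contact force between block and spacer3 above 2.5 N and (z of spacer3 in the frame of jig between 0.019 and 0.028 m and x of spacer3 in the frame of jig between -0.006 and 0.006 m and angle between spacer3's own z axis and vertical below 0.15 rad)) or (contact force between block and spacer4 above 2.5 N and (z of spacer4 in the frame of jig between 0.019 and 0.028 m and x of spacer4 in the frame of jig between -0.006 and 0.006 m and angle between spacer4's own z axis and vertical below 0.15 rad)))), for 0.3 s.
At the end, for the whole second after the job is handed in: Fingers push the press (over 2 N), touch no spacer; pad squeezes a seated spacer over 5 N, one bears on the block over 2.5 N. Each spacer is still and either seated (feet 19-28 mm up, within 6 mm of rail centre, 0.15 rad of upright) or upright on the bench (0.12 rad) (all of step 2 and ((z of spacer1 in the frame of jig between 0.019 and 0.028 m and x of spacer1 in the frame of jig between -0.006 and 0.006 m and angle between spacer1's own z axis and vertical below 0.15 rad) or (height (world z) of spacer1 below 0.006 m and angle between spacer1's own z axis and vertical below 0.12 rad)) and ((z of spacer2 in the frame of jig between 0.019 and 0.028 m and x of spacer2 in the frame of jig between -0.006 and 0.006 m and angle between spacer2's own z axis and vertical below 0.15 rad) or (height (world z) of spacer2 below 0.006 m and angle between spacer2's own z axis and vertical below 0.12 rad)) and ((z of spacer3 in the frame of jig between 0.019 and 0.028 m and x of spacer3 in the frame of jig between -0.006 and 0.006 m and angle between spacer3's own z axis and vertical below 0.15 rad) or (height (world z) of spacer3 below 0.006 m and angle between spacer3's own z axis and vertical below 0.12 rad)) and ((z of spacer4 in the frame of jig between 0.019 and 0.028 m and x of spacer4 in the frame of jig between -0.006 and 0.006 m and angle between spacer4's own z axis and vertical below 0.15 rad) or (height (world z) of spacer4 below 0.006 m and angle between spacer4's own z axis and vertical below 0.12 rad)) and contact force between the fingers and press above 2 N and contact force between the fingers and spacer1 below 0.3 N and contact force between the fingers and spacer2 below 0.3 N and contact force between the fingers and spacer3 below 0.3 N and contact force between the fingers and spacer4 below 0.3 N and linear speed of each of spacer1, spacer2, spacer3, spacer4 below 0.02 m/s); the arm keeps its last pose, push and grip.
It fails at once if the glue can is moved more than 3 cm (distance of glue_can from where it was at the start of the episode above 0.03 m).
It fails at once if the tape roll is moved more than 3 cm (distance of tape_roll from where it was at the start of the episode above 0.03 m).
It fails at once if the tube tray is moved more than 3 cm (distance of tube_tray from where it was at the start of the episode above 0.03 m).
It also fails if it takes over 72 s, if anything falls off the work surface, if the arm or the gripper's body presses on something with over 40 N, if the wrist force passes 120 N, or if a joint passes its speed limit or range.

## Working session

There is one attempt and no reset: what is moved stays moved. The work goes in short steps, Python scripts to look and compute and a shell command to move; the robot and the scene stay as the last step left them, time stands still between calls to the robot, and variables do not carry over. Pictures are saved under pics/ and viewed, about 8 in all and at most 12, crops included, and the job is handed in when it is done.

```bash
ls; mkdir -p pics; python3 - <<'E'
from rig import manip, viewer
import cv2
print(manip.observe())
for n in ("scene","top","wrist"):
    print(n,viewer.camera_params(n))
    if n!="wrist": cv2.imwrite(f"pics/{n}0.png",viewer.snapshot(n)[:,:,::-1])
E
```

```text
pics
{'t': 0.0, 'qpos': array([-1.36398218e+00,  3.42708596e-01,  1.52504402e+00,  2.49696646e-05,
        1.27540399e+00, -1.45982854e-01]), 'joint_vel': array([ 0.00012647, -0.00111929, -0.00228636,  0.00012428,  0.00098751,
       -0.00280183]), 'effort': array([-2.52337195e-03, -4.31244707e+01, -2.44221228e+01,  7.15176109e-02,
        5.58408850e-02, -1.24109888e-04]), 'position': array([ 181.34923768, -492.23547024,  226.04287758]), 'tcp_rot': array([-1.57054520e+00,  1.54384461e-03, -1.21800642e+00]), 'contact_force': array([0.97087348, 0.55818672, 0.60996739]), 'moment': array([-0.01187332, -0.01648529, -0.02132761]), 'opening': 91.84094448333735}
scene {'fx': 490.20255509608404, 'fy': 490.20255509608404, 'cx': 278.51146537628375, 'cy': 223.27820096681847, 'rvec': array([ 1.5781838 ,  1.94048655, -0.87310453]), 'tvec': array([ 118.16486576, -276.09369637, 1557.75498927])}
top {'fx': 485.77534777587266, 'fy': 485.77534777587266, 'cx': 289.0152432764014, 'cy': 209.85452408447074, 'rvec': array([ 2.18622051, -2.22998257,  0.02263597]), 'tvec': array([   4.04517235,  483.40162329, 1119.06647272])}
wrist {'fx': 349.91015983327304, 'fy': 349.91015983327304, 'cx': 277.67235682963224, 'cy': 208.2612849427499, 'mount': array([[ 9.99999754e-01, -6.16134659e-04, -3.34658535e-04,
        -1.91144131e-01],
       [ 1.56131473e-04, -2.69636048e-01,  9.62962293e-01,
        -1.58487519e+02],
       [-6.83550449e-04, -9.62962108e-01, -2.69635886e-01,
         7.31142857e+01],
       [ 0.00000000e+00,  0.00000000e+00,  0.00000000e+00,
         1.00000000e+00]])}
```

View pics/top0.png

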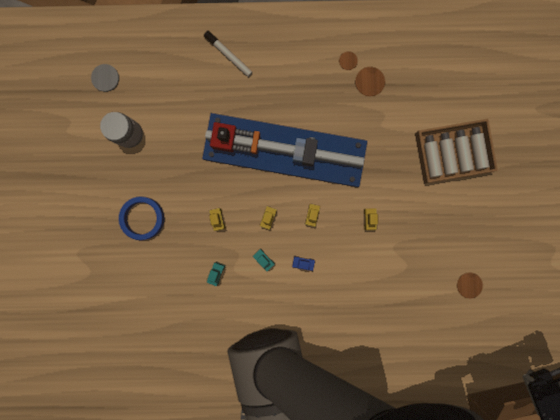

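View pics/scene0.png

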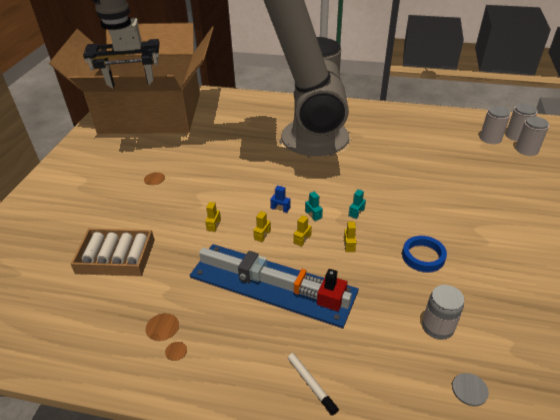

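The top view shows the four yellow spacers near pixels (217,220), (268,218), (313,215) and (371,219). The jig runs from the press at (224,136) to the end stop at (310,151). Next I enlarge that area.

```bash
cat > h.py <<'E'
import numpy as np, cv2
from rig import viewer
def ray(name,uv,z):
    "world xy (mm) of pixel uv on plane z"
    p=viewer.camera_params(name); R=cv2.Rodrigues(p['rvec'])[0]; t=p['tvec']
    d=R.T@np.array([(uv[0]-p['cx'])/p['fx'],(uv[1]-p['cy'])/p['fy'],1]); c=-R.T@t
    return (c+d*(z-c[2])/d[2])[:2]
def proj(name,P):
    p=viewer.camera_params(name); K=np.array([[p['fx'],0,p['cx']],[0,p['fy'],p['cy']],[0,0,1]])
    return cv2.projectPoints(np.float64(P).reshape(-1,1,3),p['rvec'],p['tvec'],K,None)[0].reshape(-1,2)
E
python3 - <<'E'
import cv2
im=cv2.imread('pics/top0.png')[105:235,197:387]
cv2.imwrite('pics/top0c.png',cv2.resize(im,None,fx=4.2,fy=4.2,interpolation=cv2.INTER_CUBIC))
from h import *
for uv in [(217,220),(371,219),(224,136),(310,151)]: print(ray('top',uv,50))
E
```

```text
[462.96157316 154.92145734]
[ 458.40870015 -187.37625654]
[650.15248463 136.22800011]
[612.67601889 -55.0391816 ]
```

View pics/top0c.png

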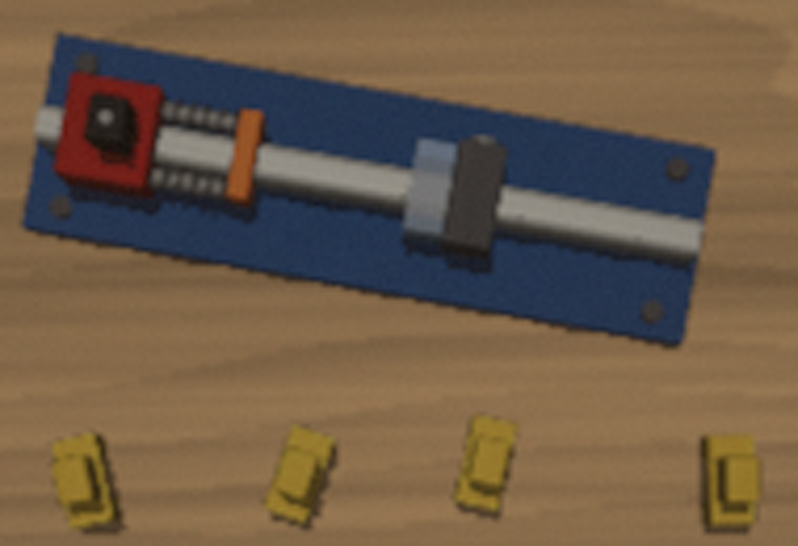

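```bash
cat > fit.py <<'E'
from h import *
from scipy.optimize import minimize
cr=lambda p:np.array(p)/4.2+np.array([197,105])-0.38
# jig
c=[ray('top',cr(p),12) for p in [(57,35),(714,150),(683,346),(24,228)]]
ctr=np.mean(c,0); ax=(c[0]+c[3]-c[1]-c[2])/2; L=np.linalg.norm(ax); yh=ax/L; yaw=np.arctan2(-yh[0],yh[1])
w=np.linalg.norm((c[0]+c[1]-c[2]-c[3])/2)
print('jig',ctr,'yaw',yaw,'L,W',L,w); xh=np.array([yh[1],-yh[0]])
J=lambda q:(np.round((q-ctr)@xh,1),np.round((q-ctr)@yh,1))
for n,p,z in [('pad',(255,157),57),('block',(410,190),57),('post',(106,120),97),('padT',(262,112),57),('padB',(249,203),57),('blT',(417,140),57),('blB',(404,243),57),('dark',(475,200),59)]: print(n,J(ray('top',cr(p),z)))
S=4
def box(x,y,z0,z1): return np.array([[a*x/2,b*y/2,z] for a in(-1,1) for b in(-1,1) for z in(z0,z1)])
parts=[box(48,24,0,34),box(24,18,34,70)]
im=cv2.imread('pics/top0.png'); hsv=cv2.cvtColor(im,cv2.COLOR_BGR2HSV)
m=((hsv[...,0]>20)&(hsv[...,0]<34)&(hsv[...,1]>150)&(hsv[...,2]>35)).astype(np.uint8)*255
for u,v in [(217,220),(268,218),(313,215),(371,219)]:
    mm=np.zeros_like(m); mm[v-18:v+18,u-18:u+18]=m[v-18:v+18,u-18:u+18]
    M=cv2.resize(mm,None,fx=S,fy=S,interpolation=cv2.INTER_LINEAR)>127
    def cost(q):
        R=cv2.Rodrigues(np.array([0,0,q[2]]))[0]; I=np.zeros(M.shape,np.uint8)
        for b in parts:
            p=(proj('top',b@R.T+[q[0],q[1],0])+.5)*S-.5
            cv2.fillConvexPoly(I,cv2.convexHull(np.round(p*16).astype(np.int32)),1,shift=4)
        I=I>0; return 1-(I&M).sum()/(I|M).sum()
    x0=ray('top',(u,v),35); best=None
    for y0 in (-.4,0,.4):
        s=np.array([[0,0,0],[8,0,0],[0,8,0],[0,0,.3]])+[*x0,y0]
        r=minimize(cost,[*x0,y0],method='Nelder-Mead',options=dict(initial_simplex=s))
        if best is None or r.fun<best.fun: best=r
    print('spacer',np.round(best.x,3),'1-iou',round(best.fun,3),mm.astype(bool).sum())
E
python3 fit.py
```

```text
jig [622.22246666   2.1077959 ] yaw -0.19599655415766853 L,W 367.4627593389834 108.68980431953852
pad (np.float64(0.0), np.float64(60.6))
block (np.float64(-2.9), np.float64(-23.0))
post (np.float64(-0.6), np.float64(134.8))
padT (np.float64(24.1), np.float64(61.2))
padB (np.float64(-24.5), np.float64(59.4))
blT (np.float64(23.8), np.float64(-22.0))
blB (np.float64(-31.0), np.float64(-24.8))
dark (np.float64(-2.4), np.float64(-57.6))
spacer [4.65122e+02 1.59675e+02 2.74000e-01] 1-iou 0.187 238
spacer [ 4.66322e+02  4.32960e+01 -3.64000e-01] 1-iou 0.124 215
spacer [ 4.70479e+02 -5.75670e+01 -2.54000e-01] 1-iou 0.108 218
spacer [ 4.58465e+02 -1.90279e+02 -2.30000e-02] 1-iou 0.209 233
```

The plate's corners give a jig origin of about (622, 2) and a yaw of about -0.196. The pad's face is at jig y ≈ 60.6 and the block's at ≈ -23. That makes the gap about 84 mm, so three spacers fit. I move over the work for a closer look with the wrist camera.

```bash
python3 -m crank '{"offset":[[0.085,0.075,0],[0.085,0.075,0],[0.085,0.075,0],[0.085,0.075,0],[0.085,0.075,0],[0.085,0.075,0],[0.085,0.075,0],[0.085,0.075,0]],"twist":[0.0205,0.0205,0.0205,0.0205,0.0205,0.0205,0.0205,0.0205]}' 0.4 20
python3 -m crank '{"offset":[[0.02,0.085,0],[0.02,0.085,0],[0.02,0.085,0],[0.02,0.085,0],[0.02,0.085,0],[0.02,0.085,0],[0.02,0.085,0],[0.02,0.085,0]],"twist":[0.0205,0.0205,0.0205,0.0205,0.0205,0.0205,0.0205,0]}'
cat >> h.py <<'E'
def wrist_cam(o):
    "world->camera 4x4 from state o"
    from scipy.spatial.transform import Rotation as Ro
    T=np.eye(4); T[:3,:3]=Ro.from_euler('xyz',o['tcp_rot']).as_matrix(); T[:3,3]=o['position']
    return np.linalg.inv(T@viewer.camera_params('wrist')['mount'])
def Kw():
    p=viewer.camera_params('wrist'); return np.array([[p['fx'],0,p['cx']],[0,p['fy'],p['cy']],[0,0,1]])
def wproj(E,P):
    return cv2.projectPoints(np.float64(P).reshape(-1,1,3),cv2.Rodrigues(E[:3,:3])[0],E[:3,3],Kw(),None)[0].reshape(-1,2)
def wray(E,uv,z):
    d=E[:3,:3].T@np.linalg.inv(Kw())@np.array([*uv,1.]); c=-E[:3,:3].T@E[:3,3]
    return (c+d*(z-c[2])/d[2])[:2]
def snap(f):
    from rig import manip
    o=manip.observe(); im=viewer.snapshot('wrist')[:,:,::-1]; E=wrist_cam(o); cv2.imwrite(f'pics/{f}.png',im); np.save(f'pics/{f}.npy',E); print(o['t'],o['position'],o['tcp_rot'],o['opening'],o['contact_force']); return im,E
E
python3 - <<'E'
from h import *
im,E=snap('w1')
cv2.imwrite('pics/w1b.png',cv2.resize(im,(800,600),interpolation=cv2.INTER_CUBIC))
E
```

```text
t: 0.9
position: [454.5, -251.1, 226.5]
tcp_rot: [-1.571, 0.0, -0.7]
contact_force: [0.7, -0.9, -0.5]
opening: 55.1
t: 1.7
position: [517.3, 20.8, 226.4]
tcp_rot: [-1.571, 0.001, -0.25]
contact_force: [0.2, -1.4, 0.6]
opening: 55.0
1.7 [517.31432158  20.80069379 226.40392351] [-1.57092796e+00  7.24937622e-04 -2.50189361e-01] 55.001033137892854 [ 0.22349838 -1.40638408  0.61569501]
```

View pics/w1b.png

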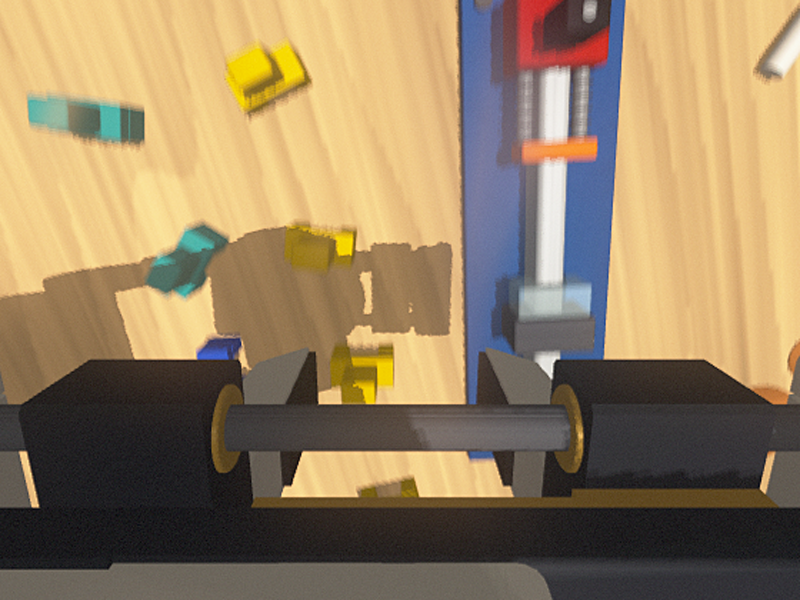

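The wrist view, at 1.43x scale, shows spacer 1 at (265,75), spacer 2 at (320,245) and spacer 3 at (365,370) behind the jaws. The pad's face edge is at row ≈161 and the block at rows 283–318, between columns 510 and 597. Next I fit the spacers in this view and project the jig's features for comparison.

```bash
cat > fitw.py <<'E'
from h import *
from scipy.optimize import minimize
def box(x,y,z0,z1): return np.array([[a*x/2,b*y/2,z] for a in(-1,1) for b in(-1,1) for z in(z0,z1)])
parts=[box(48,24,0,34),box(24,18,34,70)]
S=2
def fit(im,E,q0,r=45,dbg=None):
    hsv=cv2.cvtColor(np.ascontiguousarray(im),cv2.COLOR_BGR2HSV)
    m=((hsv[...,0]>19)&(hsv[...,0]<36)&(hsv[...,1]>165)&(hsv[...,2]>30)).astype(np.uint8)*255
    u,v=np.int32(wproj(E,[q0[0],q0[1],35])[0]); k=np.zeros_like(m)
    s=np.s_[max(v-r,0):v+r,max(u-r,0):u+r]; k[s]=m[s]
    M=cv2.resize(k,None,fx=S,fy=S)>127
    def cost(q,ret=False):
        R=cv2.Rodrigues(np.array([0,0,q[2]]))[0]; I=np.zeros(M.shape,np.uint8)
        for b in parts:
            p=(wproj(E,b@R.T+[q[0],q[1],0])+.5)*S-.5
            cv2.fillConvexPoly(I,cv2.convexHull(np.round(p*16).astype(np.int32)),1,shift=4)
        if ret: return I
        I=I>0; return 1-(I&M).sum()/(I|M).sum()
    rs=[minimize(cost,q0,method='Nelder-Mead',options=dict(initial_simplex=np.array([[0,0,0],[8,0,0],[0,8,0],[0,0,d]])+q0)) for d in(.3,-.3)]
    b=min(rs,key=lambda r:r.fun)
    if dbg is not None:
        cs=cv2.findContours(cost(b.x,True),cv2.RETR_LIST,cv2.CHAIN_APPROX_NONE)[0]; cv2.drawContours(dbg,cs,-1,(0,0,255),1)
    return b.x,b.fun
E
cat > r.py <<'E'
from fitw import *
im=cv2.imread('pics/w1.png');E=np.load('pics/w1.npy'); d=cv2.resize(im,None,fx=2,fy=2)
for q in [(465,160,.27),(466,43,-.36)]: print(fit(im,E,np.array(q),dbg=d))
ctr=np.array([622.2,2.1]);a=-.196
J=lambda x,y,z:[*(ctr+[np.cos(a)*x-np.sin(a)*y,np.sin(a)*x+np.cos(a)*y]),z]
f=lambda P:np.round(wproj(E,P)*1.4286).tolist()
print('pad',f([J(-24,60.6,57),J(24,60.6,57)]));print('block top',f([J(-25,-23,57),J(25,-23,57)]),'bot',f([J(-25,-23,25),J(25,-23,25)]),'back',f([J(-25,-45,57),J(25,-45,57)]))
print('rail',f([J(-10,20,45),J(10,20,45),J(-55,20,12),J(55,20,12)]), 'postside z12 L edge end',f([J(-55,-100,12),J(-55,140,12)]))
cv2.imwrite('pics/w1d.png',d[0:420,300:880])
E
python3 r.py
```

```text
(array([4.64308986e+02, 1.62070545e+02, 1.78285379e-01]), np.float64(0.16902211078185547))
(array([ 4.66079609e+02,  4.55174877e+01, -2.89255272e-01]), np.float64(0.18081002892960463))
pad [[521.0, 167.0], [597.0, 163.0]]
block top [[518.0, 294.0], [592.0, 290.0]] bot [[508.0, 283.0], [576.0, 279.0]] back [[518.0, 325.0], [590.0, 321.0]]
rail [[537.0, 227.0], [566.0, 226.0], [464.0, 225.0], [613.0, 217.0]] postside z12 L edge end [[467.0, 373.0], [461.0, 48.0]]
```

View pics/w1d.png

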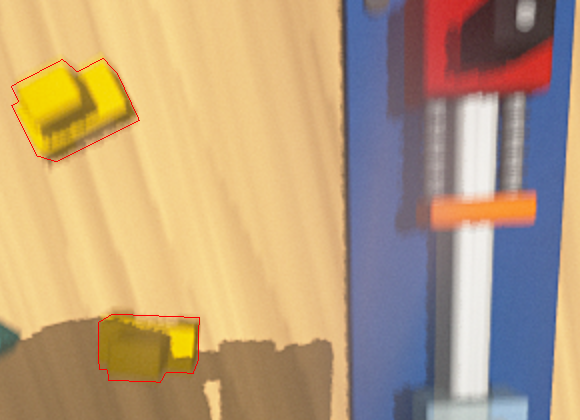

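```bash
python3 -m crank '{"offset":[[-0.064,0.031,0],[-0.064,0.031,0],[0,0,-0.08],[0,0,-0.08],[0,0,-0.08],[0,0,-0.08],[0,0,0],[0,0,0]],"twist":[-0.008,-0.008,0,0,0,0,0,0]}'
python3 - <<'E'
from fitw import *
im,E=snap('w2'); d=cv2.resize(im,None,fx=2,fy=2)
print(fit(im,E,np.array([466,44.5,-.3]),r=110,dbg=d))
cv2.imwrite('pics/w2d.png',cv2.resize(d,(560,420)))
E
```

```text
t: 2.55
position: [466.2, 44.0, 99.0]
tcp_rot: [-1.571, 0.001, -0.302]
contact_force: [1.1, 0.3, 0.3]
opening: 54.9
2.55 [466.18345865  44.0247642   98.97881339] [-1.57107381e+00  9.92149337e-04 -3.02372314e-01] 54.92427997390569 [1.08714487 0.26768193 0.3029698 ]
(array([ 4.65908064e+02,  4.34892859e+01, -3.62407888e-01]), np.float64(0.2516964192504437))
```

View pics/w2d.png

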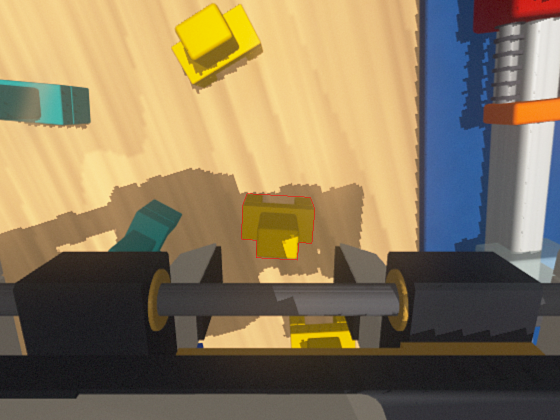

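Spacer 2 is now fitted at (466, 43.5) with yaw -0.36, and both jaws are clear of it. I grasp it and lift.

```bash
python3 -m crank '{"offset":[[0,-0.001,-0.05],[0,0,-0.05],[0,0,-0.045],[0,0,0],[0,0,0],[0,0,0],[0,0,0],[0,0,0]],"twist":[-0.018,0,0,0,0,0,0,0]}' - 
python3 -m crank '{"offset":[[0,0,0],[0,0,0],[0,0,0],[0,0,0],[0,0,0],[0,0,0],[0,0,0.05],[0,0,0.05]],"twist":[0,0,0,0,0,0,0,0]}' 1 25
python3 -m crank '{"offset":[[0,0,0.06],[0,0,0.06],[0.06,-0.02,0],[0.06,-0.02,0],[0.06,-0.02,0],[0.06,-0.02,0],[0,0,0],[0,0,0]],"twist":[0,0,0.013,0.013,0.013,0.013,0,0]}'
python3 - <<'E'
from h import *
snap('w3')
E
```

```text
t: 3.4
position: [466.7, 43.7, 41.5]
tcp_rot: [-1.57, -0.002, -0.359]
contact_force: [0.2, -0.9, -0.3]
opening: 55.1
t: 4.2
position: [465.6, 43.8, 80.7]
tcp_rot: [-1.571, 0.002, -0.359]
contact_force: [-0.2, -0.1, -0.0]
opening: 23.8
t: 5.0
position: [561.7, 11.7, 128.1]
tcp_rot: [-1.571, 0.001, -0.196]
contact_force: [-0.4, -0.7, -1.1]
opening: 24.1
5.0 [561.73447341  11.69443356 128.10619521] [-1.57086372e+00  1.46763132e-03 -1.96280572e-01] 24.14826295772362 [-0.44168704 -0.6503406  -1.09580175]
```

View pics/w3.png

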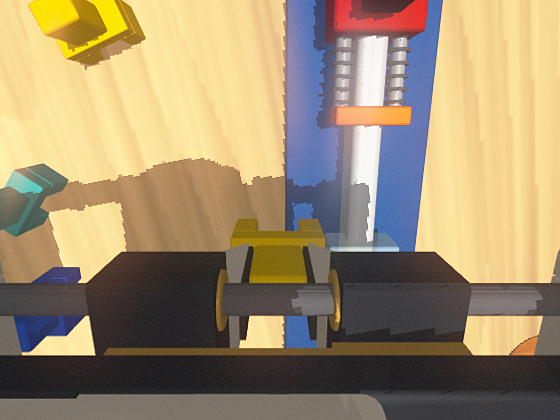

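The spacer is held squarely. The unblurred view shows the pad edge from (335,125) to (410,124), the rail's edges at columns ≈351–383 at row 140, and the plate's left edge at (286,100) and right edge at (443,20) and (424,170). The block top starts at about row 247. I use these to refine the jig's position.

```bash
python3 - <<'E'
from h import *
E=np.load('pics/w3.npy'); im=cv2.imread('pics/w3.png')
ctr=np.array([622.2,2.1]);a=-.196; xh=np.array([np.cos(a),np.sin(a)]); yh=np.array([-xh[1],xh[0]])
J=lambda q:np.round([(q-ctr)@xh,(q-ctr)@yh],1)
for n,uv,z in [('padL',(335,125),57),('padR',(410,124),57),('edgeL',(286,100),12),('edgeR',(443,20),12),('edgeR2',(424,170),12),('bl bottom',(362,235),25),('bl top',(362,248),57)]: print(n,J(wray(E,uv,z)))
for row in (140,200):
    g=im[row,:].astype(int); print(row,[(u,tuple(g[u])) for u in range(276,440,2) if np.abs(g[u]-g[u-2]).max()>25])
print('col',[(v,tuple(im[v,365].astype(int))) for v in range(100,256,2) if np.abs(im[v,365].astype(int)-im[v-2,365]).max()>12])
cv2.imwrite('pics/w3c.png',cv2.resize(im[80:260,270:450],None,fx=3.3,fy=3.3,interpolation=cv2.INTER_CUBIC))
E
```

```text
padL [-24.3  61.6]
padR [23.5 62.2]
edgeL [-54.7  78.1]
edgeR [ 56.1 132.1]
edgeR2 [54.6 25.1]
bl bottom [  5.8 -24.6]
bl top [ -1.7 -22.7]
140 [(284, (np.int64(107), np.int64(137), np.int64(177))), (286, (np.int64(143), np.int64(112), np.int64(121))), (288, (np.int64(184), np.int64(128), np.int64(126))), (338, (np.int64(145), np.int64(122), np.int64(132))), (354, (np.int64(194), np.int64(196), np.int64(212))), (380, (np.int64(188), np.int64(175), np.int64(174))), (382, (np.int64(185), np.int64(124), np.int64(109))), (428, (np.int64(148), np.int64(216), np.int64(252)))]
200 [(286, (np.int64(95), np.int64(68), np.int64(61))), (342, (np.int64(122), np.int64(116), np.int64(118))), (370, (np.int64(240), np.int64(244), np.int64(247))), (376, (np.int64(179), np.int64(131), np.int64(103))), (378, (np.int64(179), np.int64(116), np.int64(75))), (420, (np.int64(159), np.int64(160), np.int64(180))), (422, (np.int64(157), np.int64(228), np.int64(254)))]
col [(106, (np.int64(144), np.int64(173), np.int64(233))), (108, (np.int64(127), np.int64(180), np.int64(253))), (124, (np.int64(118), np.int64(151), np.int64(240))), (126, (np.int64(163), np.int64(163), np.int64(180))), (128, (np.int64(249), np.int64(251), np.int64(254))), (184, (np.int64(205), np.int64(207), np.int64(211))), (186, (np.int64(153), np.int64(153), np.int64(155))), (246, (np.int64(157), np.int64(158), np.int64(154))), (248, (np.int64(214), np.int64(220), np.int64(210))), (250, (np.int64(224), np.int64(232), np.int64(223))), (252, (np.int64(37), np.int64(29), np.int64(31))), (254, (np.int64(52), np.int64(51), np.int64(48)))]
```

View pics/w3c.png

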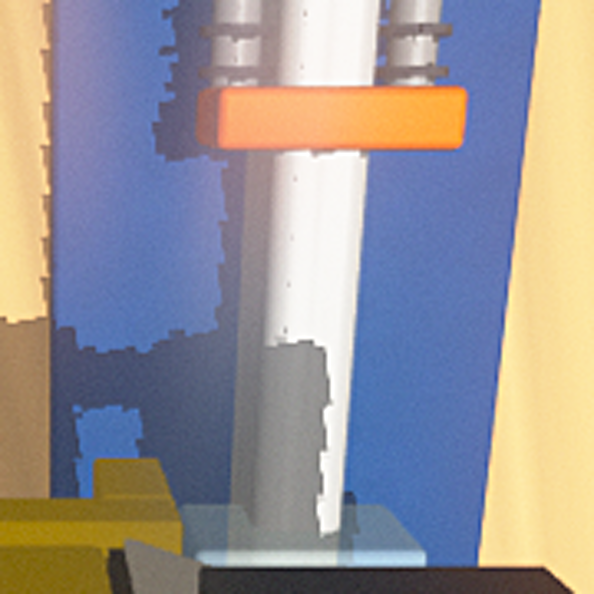

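The jig estimate holds to within about 0.5 mm. The block's face is at -23.5 and the pad's at 61.5, so the gap is about 85 mm. I place the first spacer at jig y = -8.5.

```bash
python3 -m crank '{"offset":[[0.049,-0.015,0],[0.049,-0.015,0],[0.049,-0.015,0],[0,0,-0.04],[0,0,-0.04],[0,0,-0.02],[0,0,-0.02],[0,0,0]],"twist":[0,0,0,0,0,0,0,0]}'; python3 - <<'E'
from rig import manip
o=manip.observe(); print(o['position'],o['contact_force'],o['tcp_rot'])
E
```

```text
t: 5.85
position: [620.1, -6.0, 79.9]
tcp_rot: [-1.571, 0.002, -0.195]
contact_force: [1.4, 0.5, -0.9]
opening: 23.6
[620.14127707  -5.96494386  79.93741044] [ 1.40508766  0.51190272 -0.88027765] [-1.57091898  0.00183224 -0.19523869]
```

```bash
python3 -m crank '{"offset":[[0,0,-0.012],[0,0,-0.012],[0,0,-0.008],[0,0,-0.004],[0,0,0],[0,0,0],[0,0,0],[0,0,0]],"twist":[0,0,0,0,0,0,0,0]}'
```

```text
t: 6.65
position: [621.1, -6.3, 66.5]
tcp_rot: [-1.571, -0.0, -0.195]
contact_force: [1.0, -0.2, -0.9]
opening: 23.9
```

```bash
python3 -m crank '{"offset":[[0,0,0],[0,0,0],[0,0,0],[0,0,0],[0,0,0.04],[0,0,0.04],[0,0,0.04],[0,0,0.05]],"twist":[0,0,0,0,0,0,0,0]}' 0.4
python3 - <<'E'
from fitw import *
im,E=snap('w4')
f=cv2.imread('pics/w2.png');F=np.load('pics/w2.npy'); d=cv2.resize(f,None,fx=2,fy=2); print(fit(f,F,np.array([464.5,161,.2]),r=80,dbg=d))
cv2.imwrite('pics/w4d.png',np.vstack([cv2.resize(im,(560,420))[:300],d[0:220,300:860]]))
E
```

```text
t: 7.45
position: [620.6, -6.2, 134.5]
tcp_rot: [-1.571, 0.001, -0.195]
contact_force: [0.7, 0.7, -0.3]
opening: 55.2
7.45 [620.62401173  -6.23729019 134.48214648] [-1.57086753e+00  1.12935908e-03 -1.95448362e-01] 55.16244248587333 [ 0.74640588  0.70998141 -0.3315627 ]
(array([4.64436726e+02, 1.59618128e+02, 2.01274903e-01]), np.float64(0.09934318555008215))
```

View pics/w4d.png

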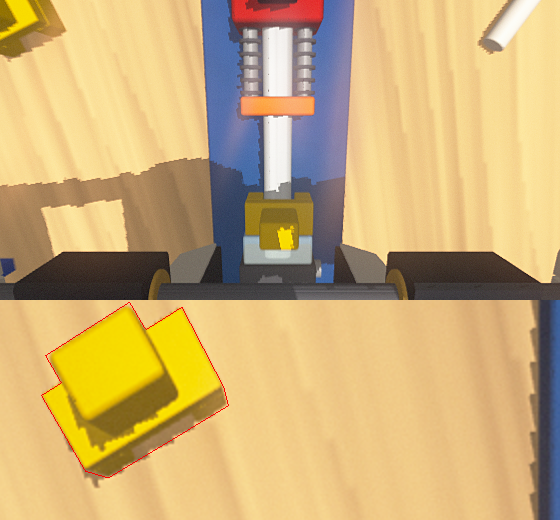

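The first spacer sits upright on the rail against the block. Spacer 1's fit is good at (464.4, 159.6) with yaw 0.20, so I fetch it.

```bash
python3 -m crank '{"offset":[[-0.065,0.069,0],[-0.065,0.069,0],[-0.065,0.069,0],[-0.065,0.069,0],[-0.065,0.069,0],[-0.065,0.069,0],[0,0,0],[0,0,0]],"twist":[0.021,0.021,0.021,0.021,0.021,0.021,0,0]}'
python3 - <<'E'
from fitw import *
im,E=snap('w5'); print(fit(im,E,np.array([464.4,159.6,.2]),r=110))
E
```

```text
t: 8.3
position: [465.0, 159.7, 134.4]
tcp_rot: [-1.571, -0.001, 0.202]
contact_force: [1.1, -0.4, 0.2]
opening: 54.8
8.3 [465.03573869 159.73047058 134.40522188] [-1.57112279e+00 -8.77461669e-04  2.01577121e-01] 54.84154670252073 [ 1.13934411 -0.43432428  0.15809617]
(array([4.64157308e+02, 1.59380989e+02, 1.98812770e-01]), np.float64(0.10527219646230468))
```

```bash
python3 -m crank '{"offset":[[0,0,-0.06],[0,0,-0.06],[0,0,-0.06],[0,0,-0.04],[0,0,-0.0125],[0,0,0],[0,0,0],[0,0,0]],"twist":[0,0,0,0,0,0,0,0]}'
python3 -m crank '{"offset":[[0,0,0],[0,0,0],[0,0,0],[0,0,0],[0,0,0],[0,0,0],[0,0,0.06],[0,0,0.06]],"twist":[0,0,0,0,0,0,0,0]}' 1 25
python3 -m crank '{"offset":[[0,0,0.1],[0.0672,-0.0581,0],[0.0672,-0.0581,0],[0.0672,-0.0581,0],[0.0672,-0.0581,0],[0.0672,-0.0581,0],[0.0672,-0.0581,0],[0,0,0]],"twist":[0,-0.0211,-0.0211,-0.0211,-0.0211,-0.0211,-0.0211,0]}'
python3 -m crank '{"offset":[[0,0,-0.05],[0,0,-0.05],[0,0,-0.01],[0,0,0],[0,0,0],[0,0,0],[0,0,0],[0,0,0]],"twist":[0,0,0,0,0,0,0,0]}'
python3 - <<'E'
from h import *
snap('w6')
E
```

```text
t: 9.15
position: [465.9, 159.3, 42.2]
tcp_rot: [-1.571, -0.002, 0.2]
contact_force: [0.3, 0.3, 0.3]
opening: 55.3
t: 9.95
position: [464.3, 159.2, 89.3]
tcp_rot: [-1.571, 0.002, 0.2]
contact_force: [1.5, -0.1, -0.2]
opening: 23.8
t: 10.75
position: [628.9, 16.5, 128.6]
tcp_rot: [-1.572, -0.002, -0.202]
contact_force: [0.0, 1.2, 0.1]
opening: 24.0
t: 11.55
position: [626.5, 19.9, 86.0]
tcp_rot: [-1.571, -0.001, -0.197]
contact_force: [0.1, 1.0, -0.5]
opening: 23.9
11.55 [626.54732252  19.90223296  85.95516133] [-1.57070839e+00 -1.06950724e-03 -1.97227155e-01] 23.871575140390696 [ 0.05654961  1.04054794 -0.51219957]
```

```bash
python3 -m crank '{"offset":[[-0.001,0.001,-0.012],[0,0,-0.012],[0,0,-0.012],[0,0,-0.01],[0,0,-0.004],[0,0,0],[0,0,0],[0,0,0]],"twist":[0,0,0,0,0,0,0,0]}'
```

```text
t: 12.4
position: [626.0, 20.3, 65.5]
tcp_rot: [-1.571, -0.0, -0.197]
contact_force: [-0.1, 0.5, 0.5]
opening: 24.2
```

```bash
python3 -m crank '{"offset":[[0,0,0],[0,0,0],[0,0,0],[0,0,0],[0,0,0.04],[0,0,0.04],[0,0,0.04],[0,0,0.05]],"twist":[0,0,0,0,0,0,0,0]}' 0.4
python3 -m crank '{"offset":[[-0.065,-0.0322,0],[-0.065,-0.0322,0],[-0.065,-0.0322,0],[-0.065,-0.0322,0],[-0.065,-0.0322,0],[-0.065,-0.0322,0],[0,0,0],[0,0,0]],"twist":[-0.0028,-0.0028,-0.0028,-0.0028,-0.0028,-0.0028,0,0]}'
python3 - <<'E'
from fitw import *
im,E=snap('w7'); d=cv2.resize(im,None,fx=2,fy=2); print(fit(im,E,np.array([470.,-57.,-.25]),r=110,dbg=d)); cv2.imwrite('pics/w7d.png',cv2.resize(d,(560,420)))
E
```

```text
t: 13.2
position: [625.5, 20.3, 133.5]
tcp_rot: [-1.571, 0.001, -0.197]
contact_force: [0.5, 0.5, 0.4]
opening: 55.0
t: 14.0
position: [470.3, -57.3, 133.8]
tcp_rot: [-1.571, -0.001, -0.251]
contact_force: [0.4, -0.5, 0.3]
opening: 55.0
14.0 [470.26874666 -57.27893861 133.82807582] [-1.57069148e+00 -1.43670821e-03 -2.51066032e-01] 54.98672244162641 [ 0.3924882  -0.52112538  0.31703498]
(array([ 4.69879446e+02, -5.70669232e+01, -2.47600829e-01]), np.float64(0.12393887945670623))
```

View pics/w7d.png

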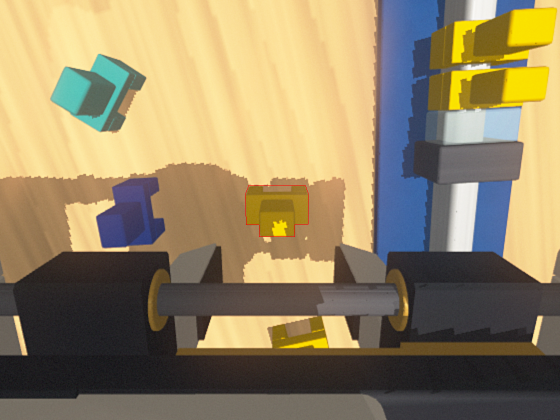

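The picture shows two spacers seated at (470,40) and (470,88), in pad-to-block order, with a small gap between them. Spacer 3 is well fitted between the jaws. I grasp it and bring it in along the jig's x axis.

```bash
python3 -m crank '{"offset":[[0,0,-0.06],[0,0,-0.06],[0,0,-0.06],[0,0,-0.04],[0,0,-0.0105],[0,0,0],[0,0,0],[0,0,0]],"twist":[0,0,0,0,0,0,0,0]}'
python3 -m crank '{"offset":[[0,0,0],[0,0,0],[0,0,0],[0,0,0],[0,0,0],[0,0,0],[0,0,0.06],[0,0,0.06]],"twist":[0,0,0,0,0,0,0,0]}' 1 25
python3 -m crank '{"offset":[[0,0,0.1],[0.025,0.08,0],[0.025,0.08,0],[0.025,0.08,0],[0.025,0.08,0],[0,0,0],[0,0,0],[0,0,0]],"twist":[0,0.0043,0.0043,0.0043,0.0043,0,0,0]}'
python3 -m crank '{"offset":[[0.0756,-0.015,0],[0.0756,-0.015,0],[0.0756,-0.015,0],[0.0756,-0.015,0],[0,0,-0.05],[0,0,-0.05],[0,0,0],[0,0,0]],"twist":[0,0,0,0,0,0,0,0]}'
python3 - <<'E'
from h import *
snap('w8')
E
```

```text
t: 14.85
position: [470.7, -57.1, 42.0]
tcp_rot: [-1.571, -0.002, -0.25]
contact_force: [-0.3, -0.6, 0.3]
opening: 54.7
t: 15.65
position: [469.2, -56.8, 89.1]
tcp_rot: [-1.571, 0.002, -0.25]
contact_force: [-0.5, 0.1, -0.1]
opening: 24.1
t: 16.45
position: [509.5, 70.3, 128.9]
tcp_rot: [-1.571, 0.001, -0.197]
contact_force: [0.4, 0.2, -0.9]
opening: 24.1
t: 17.25
position: [630.6, 46.0, 89.2]
tcp_rot: [-1.571, 0.001, -0.197]
contact_force: [1.0, -0.1, 0.0]
opening: 24.1
17.25 [630.6060668   46.00345509  89.24747374] [-1.57102212e+00  7.37377470e-04 -1.97399427e-01] 24.103787568903055 [ 0.9548379  -0.05598471  0.01744727]
```

```bash
python3 -m crank '{"offset":[[0,0.002,-0.012],[0,0,-0.012],[0,0,-0.012],[0,0,-0.012],[0,0,-0.008],[0,0,-0.002],[0,0,0],[0,0,0]],"twist":[0,0,0,0,0,0,0,0]}'
```

```text
t: 18.1
position: [631.0, 47.8, 66.1]
tcp_rot: [-1.571, -0.0, -0.196]
contact_force: [-0.5, -0.6, -1.0]
opening: 23.8
```

All three went down freely. I release, lift, move over the post and look.

```bash
python3 -m crank '{"offset":[[0,0,0],[0,0,0],[0,0,0],[0,0,0],[0,0,0.04],[0,0,0.04],[0,0,0.04],[0,0,0.05]],"twist":[0,0,0,0,0,0,0,0]}' 0.4
python3 -m crank '{"offset":[[0.0109,0.0544,0],[0.0109,0.0544,0],[0.0109,0.0544,0],[0.0109,0.0544,0],[0,0,0],[0,0,0],[0,0,0],[0,0,0]],"twist":[0,0,0,0,0,0,0,0]}'
python3 - <<'E'
from h import *
im,E=snap('w9')
s=cv2.imread
t=viewer.snapshot('scene')[:,:,::-1][190:330,180:380]; u=viewer.snapshot('top')[:,:,::-1][105:235,197:387]
a=cv2.resize(t,None,fx=2.6,fy=2.6); b=cv2.resize(u,None,fx=2.6,fy=2.6)
c=np.zeros((600,800,3),np.uint8)
c[:a.shape[0]-114,:a.shape[1]-100]=a[:250,:420] if 0 else a[:a.shape[0]-114,:a.shape[1]-100]
c[:250,425:800]=cv2.resize(b,(375,250)); c[265:600,0:447]=cv2.resize(im,(447,335))
cv2.imwrite('pics/w9d.png',c)
E
```

```text
t: 18.9
position: [630.5, 47.8, 134.1]
tcp_rot: [-1.571, 0.001, -0.196]
contact_force: [-0.2, 0.5, -0.1]
opening: 55.1
t: 19.7
position: [648.3, 133.8, 134.0]
tcp_rot: [-1.571, -0.0, -0.197]
contact_force: [0.3, 0.4, 0.3]
opening: 54.9
19.7 [648.26801907 133.76187393 134.00157113] [-1.57105864e+00 -2.19167189e-05 -1.97201518e-01] 54.86957146165392 [0.33263462 0.43685355 0.25906613]
```

View pics/w9d.png

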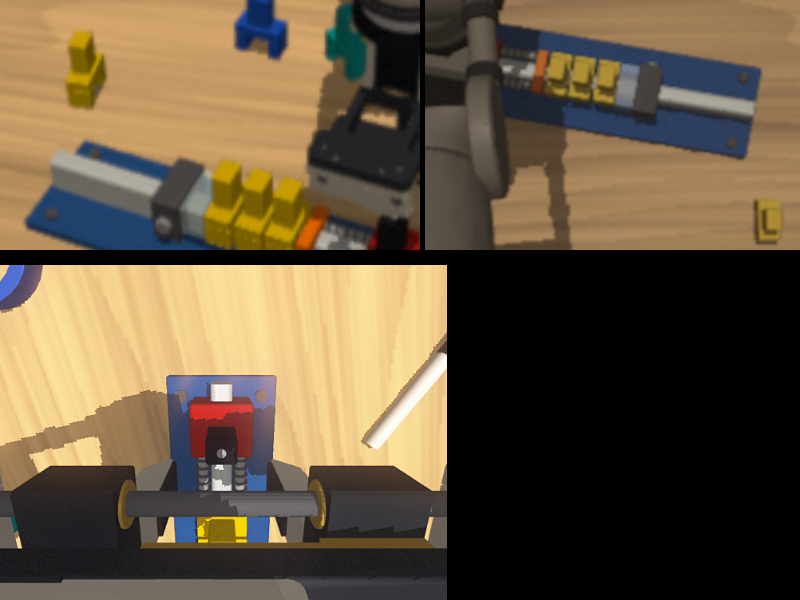

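All three spacers sit level between block and pad, the fourth stands upright on the bench, and the post is centred between the jaws. I descend and grip it.

```bash
python3 -m crank '{"offset":[[0,0,-0.05],[0,0,-0.05],[0,0,-0.04],[0,0,-0.025],[0,0,-0.0075],[0,0,0],[0,0,0],[0,0,0]],"twist":[0,0,0,0,0,0,0,0]}'
python3 -m crank '{"offset":[[0,0,0],[0,0,0],[0,0,0],[0,0,0],[0,0,0],[0,0,0],[0,0,0],[0,0,0]],"twist":[0,0,0,0,0,0,0,0]}' 1 40
```

```text
t: 20.65
position: [648.9, 134.9, 66.0]
tcp_rot: [-1.57, -0.002, -0.196]
contact_force: [0.2, -0.8, 0.1]
opening: 55.1
t: 21.45
position: [648.1, 134.9, 65.0]
tcp_rot: [-1.571, 0.0, -0.196]
contact_force: [-1.8, -0.3, 2.2]
opening: 24.0
```

```bash
python3 -m crank '{"offset":[[-0.001,-0.005,0],[-0.001,-0.005,0],[-0.001,-0.005,0],[-0.001,-0.005,0],[-0.001,-0.005,0],[-0.001,-0.005,0],[0,0,0],[0,0,0]],"twist":[0,0,0,0,0,0,0,0]}'
python3 -m crank '{"offset":[[-0.001,-0.005,0],[-0.001,-0.005,0],[0,0,0],[0,0,0],[0,0,0],[0,0,0],[0,0,0],[0,0,0]],"twist":[0,0,0,0,0,0,0,0]}'
python3 -m crank '{"offset":[[-0.001,-0.005,0],[-0.001,-0.005,0],[0,0,0],[0,0,0],[0,0,0],[0,0,0],[0,0,0],[0,0,0]],"twist":[0,0,0,0,0,0,0,0]}'
```

```text
t: 22.25
position: [645.8, 122.8, 65.0]
tcp_rot: [-1.571, 0.0, -0.196]
contact_force: [-3.0, 2.7, 2.3]
opening: 23.7
t: 23.05
position: [645.1, 119.4, 65.0]
tcp_rot: [-1.57, -0.0, -0.196]
contact_force: [-2.2, 5.4, 1.6]
opening: 23.7
t: 23.85
position: [644.4, 116.0, 65.0]
tcp_rot: [-1.569, -0.0, -0.196]
contact_force: [-1.7, 7.6, 2.2]
opening: 24.2
```

```bash
python3 -m crank '{"offset":[[-0.001,-0.005,0],[-0.001,-0.005,0],[0,0,0],[0,0,0],[0,0,0],[0,0,0],[0,0,0],[0,0,0]],"twist":[0,0,0,0,0,0,0,0]}'
python3 - <<'E'
from h import *
from rig import manip
for i in range(4):
    c=viewer.snapshot('scene')[:,:,::-1]; print(manip.observe()['position'],manip.observe()['contact_force'])
cv2.imwrite('pics/f.png',cv2.resize(c[180:330,170:370],(800,600),interpolation=cv2.INTER_CUBIC))
E
```

```text
t: 24.65
position: [643.8, 112.7, 65.0]
tcp_rot: [-1.568, -0.001, -0.196]
contact_force: [0.2, 9.7, 0.6]
opening: 23.8
[643.77605697 112.71617529  64.97787988] [-0.13534607 10.03609468  1.71667402]
[643.77879585 112.72031352  64.99932665] [-1.24990144  8.95698857  1.83692531]
[643.74729408 112.7022697   64.95156736] [0.7770471  9.78946251 0.23897121]
[643.76930987 112.72485318  64.96215276] [-0.16769374  9.5439292   0.84613369]
```

View pics/f.png

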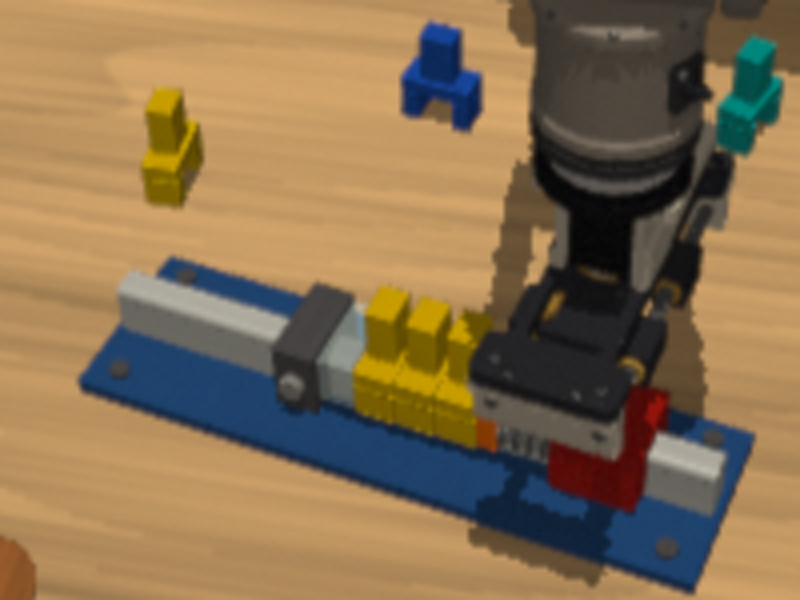

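The stack is closed up tight from block to pad. The push is about 9.6 N, which leaves roughly 7–8 N on the pad after the return spring, so the pad is pushed in by about 10 mm. I hand in the job.

```bash
python3 - <<'E'
from rig import workorder, manip
print(workorder.job_done()); o=manip.observe(); print(o['t'],o['contact_force'])
E
```

```text
the job is handed in; nothing more can be done
None
the job is handed in; nothing more can be done
```

I set three yellow spacers astride the rail in the roughly 85 mm gap. I then gripped the press by its post, slid it about 22 mm towards the block, and handed the job in while holding it there, at about 25 s of the 72 s allowed.

- **Squeeze:** my last readings show a push of about 9.6 N along the rail. Taking off the return spring, I estimate 7–8 N on the pad and about 10 mm of spring compression. The pad and block contact forces could not be read directly.
- **Spacers:** the last picture shows the three spacers seated upright and closed up from block to pad, with the fingers on the post only. The gripper partly hides the third spacer. The fourth stands upright on the bench.
- **Bystanders:** no move went near the glue can, the tape roll or the tray. They were outside the last picture, so I did not check them at the end.
- **Disagreements:** none beyond about 2 mm in the measurements. Handing in gave no verdict, and the state could not be read afterwards.

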